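# Right the caddy and flip the sugar bowl shut after a gust

### The arm

A 6-joint arm with a two-finger parallel gripper is mounted at the origin on the work surface. World frame = base frame: x ahead of the robot, y to its left, z up, the work surface at z = 0. Lengths are in m, angles in rad, forces in N, time in s.
With the tool pointing down it reaches from about 0.35 to 0.975 m from the base axis. Payload 4.9 kg.
Tool frame: the origin (TCP) lies between the finger pads; the fingertips stand 17 mm ahead of it and the grasp point (between the pads) lies 2 mm behind it (manip.nose_length is the distance from the TCP to the fingertips, in m); z points along the fingers, y is the line along which they close (so a half turn about z gives the same grasp; the last joint's range is limited). The gripper opens to 85 mm and grips with 20 to 120 N. Pads are 22 mm wide; open, the fingers measure 114 mm over their backs; the gripper's body (76 mm by 85 mm) begins 54 mm behind the grasp point. The pads swing forward as they close: fully open they stand 13 mm farther back than shut.
Start: joints at [1.017, 0.053, 1.613, -0, 1.476, -0.119], TCP at [0.263, 0.567, 0.248] pointing down, gripper open.
Joint ranges: [-3.01, 3.01], [-1.01, 2.22], [0.06, 2.58], [-1.02, 4.17], [0.09, 2.62], [-3.14, 3.14]. Speed limits (rad/s): [2.57, 2.57, 3.14, 3.14, 3.14, 3.14].

### API

Orientations are given as a unit quaternion [w, x, y, z].
In Python, from plant import manip gives the robot as it stands. The module is installed in compiled form; this text tells all that it offers.
- The arm moves only by the tool apply_moves, never from a script. Its argument "moves" is a list of rows, each a list of 3 entries, a list of its own where there are three numbers: the turn, a rotation vector about the tool's x, y, z in rad, then the shift along the tool's x, y, z in cm, then the closure, from -1 (fully open) to 1 (shut), so that 0 is half open. A call has 1 to 20 rows; each row is the pose to reach, as a shift and turn from the pose commanded when the call began, along the tool's axes at that moment; what a row does not reach only later rows make up. A row lasts 1/10 s, in which the tool goes at most 50 mm and 8.59 degrees, less where a joint would pass 70% of its speed; a pose out of reach is approached as far as the arm can. A call with a gripper value outside its range is refused whole. The fingers move at their own pace and stop on an object; the grip force is fixed at half the most. Time passes only in rows, so rows that repeat a pose let the fingers close. It gives the time, the measured TCP pose, the force, the opening and the grip force at its end, in the units of the state.
- manip.state(): the state, without advancing time (a new reading comes with each control period).
- manip.grab_frame(name): name is "side" or "top"; returns a dict with "image" (420x560x3 uint8, red, green, blue), "K" (3x3 intrinsics, pixels), "rvec" (rotation vector, rad) and "tvec" (3), from world to camera coordinates, as OpenCV has them. Camera axes: x right, y down, z forward; pixel columns grow to the right and rows downward; lengths in m; the calibration is good to about 2 mm. A picture is of the moment at which its call begins. There is no depth.
- manip.job_done(): hands the job in; it is judged then, once.
Trained networks look in a picture, given as the dict that the camera call returned (one of the last four; its "shot" number tells which), for a name from the list of things; names that differ only in an ending like _2 or _b are one class to them, and where a whole thing is asked for, a point or a joint stands for the part that bears it (a point fixed in the world has none). Each returns a list of dicts, best first, with "score" (0 to 1); they miss things now and then, are a little off and sometimes report something else, mostly with a low value. They report only what shows in the picture. A call takes as long as a camera call. They do not tell look-alikes from the thing itself.
- manip.look_for(picture, label): "location" ([x, y, z] in m, in the coordinates of the camera as it stood for that picture, good to about 4 mm: the middle of the surface that is visible of it).
- manip.silhouettes(picture, label): "pixels" (420x560 bool, what is visible of it).
- manip.spot_point(picture, label): "location" ([x, y, z] in m, in the coordinates of the camera as it stood for that picture, good to about 4 mm: a listed point, or the origin of a listed thing).
The state is a dict: "time": time; "joint_pos": joint angles; "joint_vel": joint speeds; "joint_efforts": joint torques, N m; "tool_pos": TCP position; "tool_rot": TCP orientation; "contact_force": force on the tool from outside, world axes, zero at the start; "ft_torque": the same for the moment, N m; "gripper_width": opening from 0.0 (shut) to 1.0 (fully open); "grasp_force": force on a finger pad.
Only numpy, scipy, OpenCV 4.12 (cv2) and the standard library are available. Lean on these libraries where they do the work, as an engineer would, in place of code of your own. Each camera call takes 0.05 s, during which the arm holds its last target. There are 200 camera calls.

### The job

A gust has tipped the empty white cutlery caddy over against the brick and thrown the sugar bowl's lid open. With the fingertips, push the overhanging rim of the caddy up and over so that it stands upright on its base again, about where its lower edge is now, and push the open lid over so that it falls shut, in either order. Do not lift the caddy or carry it off, and leave everything else where it is.

Things in the scene. Friction and masses are not known exactly. Their poses are not given: they have to be found in the camera images.
- brick: Terracotta paving brick, 65 (its x) x 215 (its y) x 50 mm high, fixed to the ledge. Origin: centre of its underside. The caddy leans over its -x top edge, towards its +x.
- caddy: Empty white plastic cutlery caddy: open box with three sections in a row, 85 (x) x 240 (y) x 160 mm high (z), walls 3 mm, loose, about 0.2 kg. Origin: centre of its underside; z points out of its open top. It starts tipped about 48 degrees towards its own +x, on its lower +x edge, its +x side resting on the brick. Pushed back to within 30 degrees of upright it falls onto its base by itself.
- caddy_foot (a point): Middle of the caddy's lower +x edge, on which it tips; it touches the ledge.
- caddy_rim (a point): Middle of the caddy's upper +x edge, the rim that overhangs the brick, 160 mm from caddy_foot; at the start about 107 mm above the ledge and 119 mm horizontally from caddy_foot. It swings up round caddy_foot as the caddy is righted; the rim grips the fingers, so push along this arc: a level push can jam or slide the caddy.
- sugar_bowl: White ceramic sugar bowl, 100 mm across, 82 mm high, fixed to the ledge, with an ear handle on its -y side that reaches 77 mm from the centre. Origin: centre of its underside. The lid's hinge runs along its y at x = +54 mm, 83 mm up.
- lid (a joint): Angle of the sugar bowl's blue lid (rad): 0 shut flat on the rim, 1.57 upright; starts open at 1.8 to 2.0 (stop at 2.05), leaning away from the bowl. It swings easily, and below about 1.5 falls shut by itself. A 96 mm disc, 10 mm thick; an 18 mm wide knob in the middle of its upper face stands out 16 mm (towards the bowl's +x while open).
- lid_edge (a point): Point of the lid's edge farthest from the hinge, 102 mm from it; the top of the open lid.
- salt_shaker: Glass salt shaker with a steel screw top, 48 mm across, 86 mm high, loose. Origin: centre of its underside. Leave alone.
- pepper_mill: Dark wooden pepper mill, 52 mm across, 127 mm high, loose. Origin: centre of its underside. Leave alone.
- tumbler: Green glass tumbler, 72 mm across, 100 mm high, loose. Origin: centre of its underside. Leave alone.
- tray: Green melamine tray, 200 (x) x 260 (y) x 22 mm high, loose. Origin: centre of its underside. Leave alone.
- spoon0: Steel spoon, 170 mm long, lying on the tray along x. Leave alone.
- fork0: Steel fork, 170 mm long, lying on the tray along x. Leave alone.
- spoon1: Steel spoon, 170 mm long, lying on the tray along x. Leave alone.
- fork1: Steel fork, 170 mm long, lying on the tray along x. Leave alone.
Things that resemble listed ones, but are neither listed nor needed, are in the scene too. Leave any yellow look-alike of the sugar_bowl alone.

How it is judged:
By the outcome, as a careful person would: the job done as asked, in the order asked, and still so for the second after the job is handed in, with the robot touching nothing.
It also fails if it takes over 54 s, if anything falls off the work surface, if the arm or the gripper's body presses on something with over 40 N, if the wrist force passes 120 N, or if a joint passes its speed limit or range.

## Working session

There is one attempt and no reset: what is moved stays moved. The work goes in short steps, Python scripts to look and compute and a tool call to move; the robot and the scene stay as the last step left them, time stands still between calls to the robot, and variables do not carry over. Pictures are saved under pics/ and viewed, at most 10 in all, crops included, and the job is handed in when it is done.

Besides the shell and the picture viewer there is one more tool, called after "Request:" as a command line: name --argument value ..., lists and objects as JSON in quotes. apply_moves: Moves the arm, as the interface text tells. Its arguments: {"type":"object","properties":{"moves":{"type":"array"}},"required":["moves"]}

```bash
mkdir -p pics
cat > h.py <<'E'
import numpy as np, cv2
from plant import manip
from scipy.spatial.transform import Rotation as R
def grab(n,save=None):
    f=manip.grab_frame(n)
    if save: cv2.imwrite('pics/'+save,f['image'][:,:,::-1])
    return f
def w(f,p):
    Rm=cv2.Rodrigues(np.array(f['rvec'],float))[0]
    return Rm.T@(np.array(p,float)-np.array(f['tvec'],float).ravel())
def px(f,p):
    return cv2.projectPoints(np.array([p],float),np.array(f['rvec'],float),np.array(f['tvec'],float),np.array(f['K'],float),None)[0].ravel().round(0)
def spots(f,names):
    for n in names:
        for d in manip.spot_point(f,n)[:3]:
            p=w(f,d['location']); print(n,round(d['score'],2),p.round(3),px(f,p))
E
python3 - <<'E'
from h import *
for n in ['side','top']:
    f=grab(n,n+'0.png'); print(n)
    spots(f,['brick','caddy','caddy_foot','caddy_rim','sugar_bowl','lid_edge','salt_shaker','pepper_mill','tumbler','tray'])
s=manip.state(); print(s['tool_pos'],s['tool_rot'],s['gripper_width'],manip.nose_length,s['time'])
E
```

```text
side
brick 0.79 [0.584 0.227 0.002] [274. 186.]
brick 0.51 [ 0.614 -0.466  0.001] [378. 406.]
caddy 0.61 [0.467 0.212 0.032] [235. 187.]
caddy_foot 0.48 [ 0.489 -0.254  0.004] [285. 327.]
caddy_rim 0.75 [0.616 0.207 0.107] [287. 159.]
sugar_bowl 0.88 [ 0.705 -0.309  0.001] [388. 327.]
sugar_bowl 0.74 [ 0.511 -0.092  0.002] [277. 271.]
sugar_bowl 0.7 [ 0.491 -0.255  0.006] [286. 327.]
lid_edge 0.98 [ 0.294 -0.267  0.086] [190. 328.]
lid_edge 0.67 [ 0.593 -0.265  0.175] [338. 268.]
lid_edge 0.67 [ 0.434 -0.456  0.086] [284. 401.]
salt_shaker 0.69 [0.587 0.03  0.003] [293. 231.]
pepper_mill 0.65 [ 0.618 -0.466  0.001] [380. 406.]
tumbler 0.89 [ 0.651  0.466 -0.003] [277. 141.]
tray 0.93 [ 0.765 -0.009  0.001] [363. 229.]
top
caddy 0.72 [0.466 0.217 0.033] [201. 248.]
caddy_rim 0.74 [0.619 0.207 0.107] [201. 184.]
caddy_rim 0.71 [ 0.613 -0.461 -0.001] [454. 194.]
sugar_bowl 0.75 [ 0.338 -0.276  0.004] [391. 298.]
sugar_bowl 0.72 [ 0.512 -0.095  0.001] [320. 231.]
sugar_bowl 0.65 [ 0.486 -0.473 -0.004] [461. 241.]
lid_edge 0.75 [ 0.599 -0.266  0.17 ] [399. 184.]
lid_edge 0.75 [ 0.295 -0.27   0.087] [399. 317.]
lid_edge 0.72 [ 0.653 -0.302  0.08 ] [403. 172.]
salt_shaker 0.56 [0.587 0.026 0.   ] [275. 204.]
pepper_mill 0.64 [ 0.614 -0.463  0.002] [454. 194.]
tray 0.69 [ 0.765 -0.007 -0.004] [286. 143.]
[0.26326517 0.56685893 0.24837352] [3.13718688e-05 2.15670004e-01 9.76466305e-01 5.24431692e-05] 1.0012744138475065 0.017 1.1
```

View pics/side0.png

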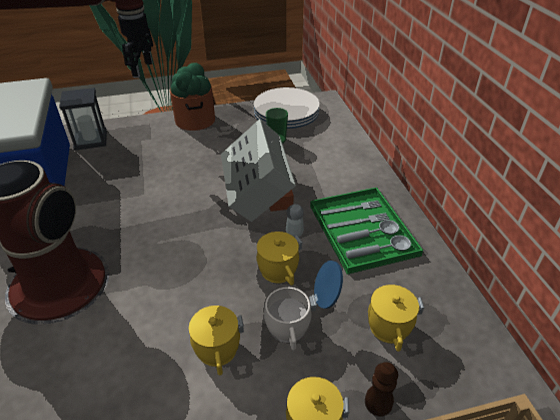

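View pics/top0.png

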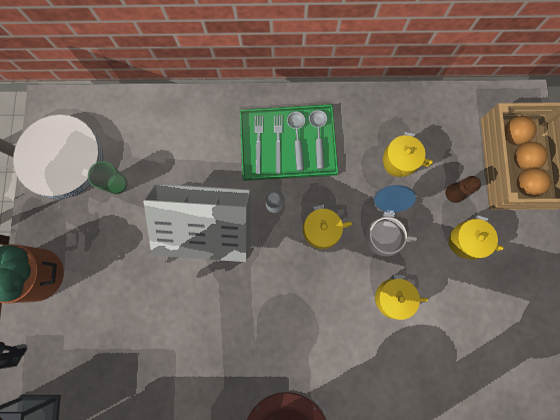

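The white sugar bowl with the blue lid is at side (288,314) and top (388,235). It could be taken for one of the yellow bowls at side (278,257), (214,335), (394,313) and (316,400). The caddy is unique, at side (260,175), with the brick beneath it and the shaker at (295,220). I choose the white bowl and will check it in a close crop.

```bash
cat >> h.py <<'E'
YAW=-0.042; E_=np.array([np.cos(YAW),np.sin(YAW),0]); Y_=np.array([-np.sin(YAW),np.cos(YAW),0]); Z_=np.array([0,0,1.])
FOOT=np.array([.497,.212,0])
def rot(a,yaw=YAW):
    e=np.array([np.cos(yaw),np.sin(yaw),0]); z=-np.sin(a)*e-np.cos(a)*Z_; x=-np.cos(a)*e+np.sin(a)*Z_
    return np.stack([x,np.cross(z,x),z],1)
def rimpose(th,a,gap=0):
    th,a=np.radians([th,a]); M=rot(a)
    c=FOOT+.16*(np.sin(th)*E_+np.cos(th)*Z_)
    return c-.012*M[:,0]+.005*M[:,2]+gap*E_, M
def rel(p,M,base=None):
    s=manip.state(); q=s['tool_rot']; B=R.from_quat([q[1],q[2],q[3],q[0]]).as_matrix(); t=np.array(s['tool_pos'])
    if base: t,B=base
    return R.from_matrix(B.T@M).as_rotvec().round(3), (B.T@(np.array(p)-t)*100).round(2)
E
python3 - <<'E'
from h import *
im=cv2.imread('pics/side0.png'); cv2.imwrite('pics/crop.png',cv2.resize(im[110:370,210:350],None,fx=2.2,fy=2.2,interpolation=2))
p,M=rimpose(48,35,.06); print(p)
print(rel(p+[0,0,.17],M)); print(rel(p,M,(p+[0,0,.17],M)))
E
```

```text
[0.68270121 0.20419596 0.09608222]
(array([ 0.12 ,  0.603, -0.38 ]), array([-53.32, -15.23,  -1.77]))
(array([0., 0., 0.]), array([-9.75,  0.  , 13.93]))
```

View pics/crop.png

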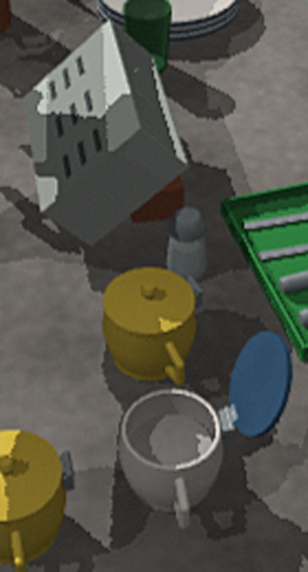

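The crop confirms it: the open white bowl with the blue lid is at crop (170,440), and the caddy leans on the brick at crop (110,140). I'm moving above and beyond the rim.

Request:
apply_moves --moves '[[[0.12,0.603,-0.38],[-53.3,-15.2,-3],0],[[0.12,0.603,-0.38],[-53.3,-15.2,-1.8],0],[[0.12,0.603,-0.38],[-53.3,-15.2,-1.8],0],[[0.12,0.603,-0.38],[-53.3,-15.2,-1.8],0],[[0.12,0.603,-0.38],[-53.3,-15.2,-1.8],0],[[0.12,0.603,-0.38],[-53.3,-15.2,-1.8],0],[[0.12,0.603,-0.38],[-53.3,-15.2,-1.8],0],[[0.12,0.603,-0.38],[-53.3,-15.2,-1.8],0],[[0.12,0.603,-0.38],[-53.3,-15.2,-1.8],0],[[0.12,0.603,-0.38],[-53.3,-15.2,-1.8],0],[[0.12,0.603,-0.38],[-53.3,-15.2,-1.8],0],[[0.12,0.603,-0.38],[-53.3,-15.2,-1.8],0],[[0.12,0.603,-0.38],[-53.3,-15.2,-1.8],0],[[0.12,0.603,-0.38],[-53.3,-15.2,-1.8],0],[[0.12,0.603,-0.38],[-53.3,-15.2,-1.8],0],[[0.12,0.603,-0.38],[-53.3,-15.2,-1.8],0]]'

```text
time: 2.7
tool_pos: [0.6818, 0.2058, 0.2669]
tool_rot: [-0.301, 0.019, 0.954, 0.006]
contact_force: [-0.5, 0.6, -1.1]
gripper_width: 0.502
grasp_force: 0.0
```

Run:
```python
from h import *
s=manip.state(); print(s['tool_pos'],s['joint_pos'],s['time'],s['contact_force'])
p,M=rimpose(48,35,.06); print(rel(p,M))
for n in ['side','top']:
    f=grab(n,n+'1.png'); spots(f,['caddy','caddy_rim','caddy_foot'])
a,b=cv2.imread('pics/side1.png'),cv2.imread('pics/top1.png')
cv2.imwrite('pics/c1.png',np.hstack([a[60:360,100:480],b[60:360,100:480]]))
```

```text
[0.68177282 0.20579587 0.26686921] [ 0.14871807  0.61005845  0.97690758  0.12945625  2.15294216 -1.34369225] 2.7 [-0.47010249  0.59597563 -1.14671929]
(array([-0.001,  0.   ,  0.001]), array([-9.87, -0.16, 13.94]))
caddy 0.96 [0.469 0.216 0.033] [236. 186.]
caddy 0.32 [0.582 0.228 0.   ] [274. 186.]
caddy_rim 0.92 [0.613 0.203 0.108] [286. 159.]
caddy_foot 0.4 [0.583 0.229 0.002] [274. 186.]
```

View pics/c1.png

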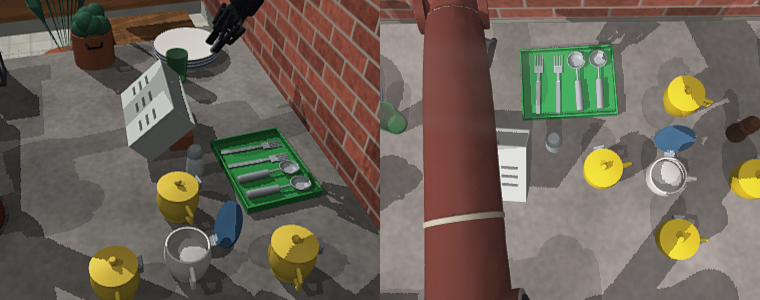

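Side crop: the gripper is at (235,25), beyond the rim and clear of the wall and the tray. I'm descending, then stopping just short of the rim.

Request:
apply_moves --moves '[[[0,0,0],[-2.4,0,3.5],0],[[0,0,0],[-4.9,0,7.0],0],[[0,0,0],[-7.4,-0.1,10.5],0],[[0,0,0],[-9.8,-0.1,13.9],0],[[0,0,0],[-9.8,-0.1,13.9],0],[[0,0,0],[-8.2,-0.1,15.0],0],[[0,0,0],[-6.6,-0.1,16.2],0],[[0,0,0],[-6.6,-0.1,16.2],0]]'

```text
time: 3.9
tool_pos: [0.6433, 0.2056, 0.0984]
tool_rot: [-0.3, 0.02, 0.954, 0.006]
contact_force: [0.4, 0.4, 0.9]
gripper_width: 0.5
grasp_force: 0.0
```

Run:
```python
from h import *
s=manip.state(); print(s['tool_pos'],s['time'],s['contact_force'])
f=grab('side','side2.png')
spots(f,['caddy','caddy_rim'])
cv2.imwrite('pics/c2.png',cv2.resize(cv2.imread('pics/side2.png')[60:260,180:400],None,fx=3,fy=3))
for th,a,g in [(48,35,.02),(48,35,.0),(44,31,0),(40,27,0),(36,24,0),(32,20,0),(28,17,0),(24,14,0),(20,10,0),(16,8,0),(12,6,0)]:
    p,M=rimpose(th,a,g); print(th,a,g,rel(p,M))
```

```text
[0.64325865 0.20555545 0.09839236] 3.9 [0.44162047 0.36087017 0.88381661]
caddy 0.87 [0.469 0.213 0.036] [236. 186.]
caddy_rim 0.85 [0.614 0.206 0.106] [286. 159.]
48 35 0.02 (array([ 0.001,  0.003, -0.   ]), array([0.1 , 0.06, 0.28]))
48 35 0.0 (array([ 0.001,  0.003, -0.   ]), array([1.74, 0.06, 1.43]))
44 31 0 (array([ 0.001, -0.067, -0.   ]), array([2.81, 0.06, 1.13]))
40 27 0 (array([ 0.001, -0.136, -0.   ]), array([3.89, 0.06, 0.9 ]))
36 24 0 (array([ 0.001, -0.189, -0.   ]), array([4.99, 0.06, 0.77]))
32 20 0 (array([ 0.001, -0.259, -0.   ]), array([6.09, 0.06, 0.7 ]))
28 17 0 (array([ 0.001, -0.311, -0.   ]), array([7.19, 0.06, 0.72]))
24 14 0 (array([ 0.001, -0.363, -0.   ]), array([8.29, 0.06, 0.83]))
20 10 0 (array([ 0.001, -0.433, -0.   ]), array([9.38, 0.06, 0.98]))
16 8 0 (array([ 0.001, -0.468, -0.   ]), array([10.45,  0.06,  1.26]))
12 6 0 (array([ 0.001, -0.503, -0.   ]), array([11.5 ,  0.06,  1.61]))
```

View pics/c2.png

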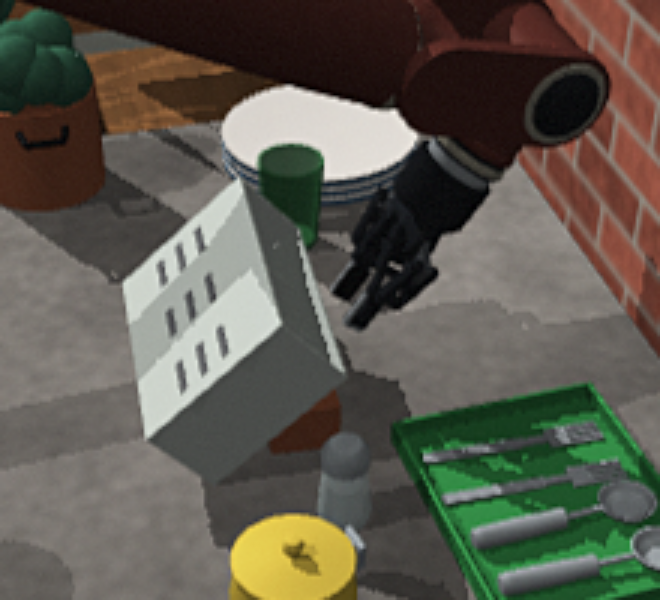

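The fingertips, at crop (355,322), sit just beyond and below the rim's middle at (318,297). I'm starting the arc push.

Request:
apply_moves --moves '[[[0,0,0],[0.5,0,1.0],0],[[0,0,0],[1.1,0,1.5],0],[[0,0,0],[1.7,0,1.9],0],[[0,-0.03,0],[2.3,0,1.7],0],[[0,-0.067,0],[2.8,0,1.6],0],[[0,-0.1,0],[3.3,0,1.45],0],[[0,-0.136,0],[3.9,0,1.35],0],[[0,-0.16,0],[4.4,0,1.3],0],[[0,-0.189,0],[5.0,0,1.2],0]]'

```text
time: 4.95
tool_pos: [0.5959, 0.2071, 0.1151]
tool_rot: [-0.209, 0.021, 0.978, 0.004]
contact_force: [-0.9, 0.2, -0.1]
gripper_width: 0.5
grasp_force: 0.0
```

Run:
```python
from h import *
s=manip.state(); print(s['tool_pos'],s['time'],s['contact_force'])
f=grab('side','side3.png')
spots(f,['caddy','caddy_rim','caddy_foot','salt_shaker'])
cv2.imwrite('pics/c3.png',cv2.resize(cv2.imread('pics/side3.png')[60:260,180:400],None,fx=3,fy=3))
for th,a,g in [(36,24,0),(32,20,0),(28,17,0),(24,14,0),(20,10,0),(16,8,0),(12,6,0),(12,6,.06)]:
    p,M=rimpose(th,a,g); print(th,a,g,rel(p+.005*M[:,2],M))
```

```text
[0.59590371 0.2071042  0.11507406] 4.95 [-0.93855542  0.20963158 -0.06230696]
caddy 0.73 [0.462 0.216 0.028] [233. 188.]
caddy 0.4 [ 0.592 -0.264  0.173] [338. 269.]
caddy_rim 0.96 [0.591 0.205 0.132] [278. 153.]
salt_shaker 0.75 [0.588 0.034 0.001] [294. 230.]
36 24 0 (array([-0.   , -0.003, -0.   ]), array([-0.13,  0.08, -0.15]))
32 20 0 (array([-0.   , -0.073, -0.   ]), array([ 0.91,  0.08, -0.43]))
28 17 0 (array([-0.   , -0.126, -0.   ]), array([ 1.97,  0.08, -0.61]))
24 14 0 (array([-0.   , -0.178, -0.   ]), array([ 3.05,  0.08, -0.71]))
20 10 0 (array([-0.   , -0.248, -0.   ]), array([ 4.11,  0.08, -0.77]))
16 8 0 (array([-0.   , -0.283, -0.   ]), array([ 5.2 ,  0.08, -0.7 ]))
12 6 0 (array([-0.   , -0.318, -0.   ]), array([ 6.28,  0.07, -0.55]))
12 6 0.06 (array([-0.   , -0.318, -0.   ]), array([ 0.81,  0.08, -3.01]))
```

View pics/c3.png

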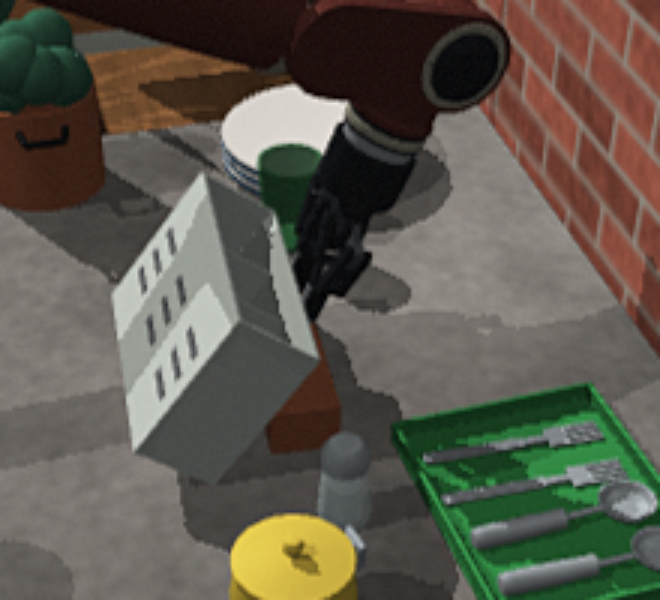

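It works: the rim has risen to z = 0.132, the fingers hold it at crop (305,300), and the foot has stayed put. I'm continuing the arc and then backing off.

Request:
apply_moves --moves '[[[0,-0.035,0],[0.5,0,-0.2],0],[[0,-0.073,0],[1.0,0,-0.4],0],[[0,-0.1,0],[1.5,0,-0.5],0],[[0,-0.126,0],[2.0,0,-0.6],0],[[0,-0.15,0],[2.5,0,-0.7],0],[[0,-0.178,0],[3.0,0,-0.7],0],[[0,-0.21,0],[3.6,0,-0.7],0],[[0,-0.248,0],[4.1,0,-0.7],0],[[0,-0.248,0],[4.1,0,-0.7],0],[[0,-0.248,0],[4.1,0,-0.7],0],[[0,-0.248,0],[4.1,0,-0.7],0],[[0,-0.248,0],[1.0,0,-2.0],0],[[0,-0.248,0],[-2.0,0,-6.0],0],[[0,-0.248,0],[-2.0,0,-10.0],0],[[0,-0.248,0],[-2.0,0,-14.0],0],[[0,-0.248,0],[-2.0,0,-18.0],0],[[0,-0.248,0],[-2.0,0,-18.0],0]]'

```text
time: 6.9
tool_pos: [0.6921, 0.2031, 0.2779]
tool_rot: [-0.081, 0.022, 0.996, 0.003]
contact_force: [-0.6, 0.4, 1.1]
gripper_width: 0.497
grasp_force: 0.0
```

Run:
```python
from h import *
s=manip.state(); print(s['tool_pos'],s['time'],s['contact_force'])
for n in ['side','top']:
    f=grab(n,n+'4.png')
    spots(f,['caddy','caddy_rim','caddy_foot','salt_shaker','lid_edge'])
cv2.imwrite('pics/c4.png',cv2.resize(cv2.imread('pics/side4.png')[60:360,160:440],None,fx=2,fy=2))
a=0; M=rot(0,-.1)
for p in [(.665,-.273,.32),(.665,-.273,.177)]: print(p,rel(p,M))
```

```text
[0.69212158 0.20310744 0.27785471] 6.9 [-0.58382992  0.37138098  1.07108147]
caddy 0.8 [0.453 0.214 0.002] [231. 196.]
caddy_rim 0.84 [0.496 0.217 0.163] [242. 146.]
caddy_rim 0.17 [ 0.76  -0.011 -0.002] [361. 231.]
caddy_foot 0.62 [ 0.615 -0.464 -0.001] [378. 405.]
salt_shaker 0.87 [0.588 0.032 0.001] [294. 231.]
lid_edge 0.8 [ 0.593 -0.265  0.173] [338. 269.]
lid_edge 0.73 [ 0.292 -0.271  0.087] [189. 330.]
lid_edge 0.71 [ 0.468 -0.104  0.087] [259. 253.]
caddy 0.93 [0.451 0.217 0.   ] [203. 255.]
caddy 0.31 [0.761 0.017 0.006] [278. 143.]
caddy_rim 0.41 [ 0.647  0.461 -0.002] [118. 184.]
caddy_foot 0.64 [ 0.763 -0.011 -0.004] [288. 143.]
caddy_foot 0.6 [ 0.496  0.211 -0.001] [206. 238.]
salt_shaker 0.88 [0.584 0.027 0.001] [274. 206.]
lid_edge 0.78 [ 0.441 -0.458  0.087] [473. 255.]
lid_edge 0.74 [ 0.297 -0.271  0.087] [399. 316.]
lid_edge 0.73 [ 0.652 -0.301  0.085] [402. 172.]
(0.665, -0.273, 0.32) (array([-0.005, -0.175,  0.057]), array([  1.1 , -47.68,  -4.84]))
(0.665, -0.273, 0.177) (array([-0.005, -0.175,  0.057]), array([ -1.38, -47.68,   9.24]))
```

View pics/c4.png

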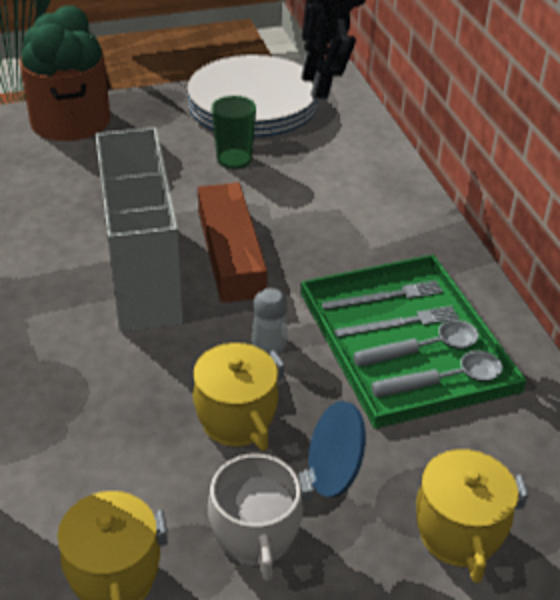

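The caddy stands upright at crop (140,230), at its old foot line, and nothing else has moved. Now the lid at crop (337,450): I'm going above its far side with the fingers shut.

Request:
apply_moves --moves '[[[0,-0.175,0.057],[1.1,-47.7,-4.8],1],[[0,-0.175,0.057],[1.1,-47.7,-4.8],1],[[0,-0.175,0.057],[1.1,-47.7,-4.8],1],[[0,-0.175,0.057],[1.1,-47.7,-4.8],1],[[0,-0.175,0.057],[1.1,-47.7,-4.8],1],[[0,-0.175,0.057],[1.1,-47.7,-4.8],1],[[0,-0.175,0.057],[1.1,-47.7,-4.8],1],[[0,-0.175,0.057],[1.1,-47.7,-4.8],1],[[0,-0.175,0.057],[1.1,-47.7,-4.8],1],[[0,-0.175,0.057],[1.1,-47.7,-4.8],1],[[0,-0.175,0.057],[1.1,-47.7,-4.8],1],[[0,-0.175,0.057],[1.1,-47.7,-4.8],1],[[0,-0.175,0.057],[1.1,-47.7,-4.8],1],[[0,-0.175,0.057],[1.1,-47.7,-4.8],1]]'

```text
time: 8.9
tool_pos: [0.6654, -0.2716, 0.3198]
tool_rot: [0.0, 0.049, 0.999, -0.002]
contact_force: [0.1, -0.3, 0.4]
gripper_width: 0.003
grasp_force: 0.0
```

Run:
```python
from h import *
s=manip.state(); print(s['tool_pos'],s['time'],s['gripper_width'])
f=grab('side'); spots(f,['lid_edge'])
M=rot(0,-.1)
for p in [(.665,-.273,.32),(.665,-.273,.17),(.52,-.26,.17)]: print(p,rel(p,M))
```

```text
[ 0.66535948 -0.27162089  0.31980875] 8.9 0.0027156683759264324
lid_edge 0.9 [ 0.466 -0.103  0.086] [258. 253.]
lid_edge 0.78 [ 0.436 -0.453  0.086] [285. 399.]
lid_edge 0.65 [ 0.654 -0.304  0.086] [370. 306.]
(0.665, -0.273, 0.32) (array([-0.005,  0.001,  0.003]), array([ 0.03, -0.12, -0.01]))
(0.665, -0.273, 0.17) (array([-0.005,  0.001,  0.003]), array([ 0.04, -0.04, 14.99]))
(0.52, -0.26, 0.17) (array([-0.005,  0.001,  0.003]), array([14.6 , -0.16, 14.98]))
```

Request:
apply_moves --moves '[[[0,0,0],[0,0,5],1],[[0,0,0],[0,0,10],1],[[0,0,0],[0,0,15],1],[[0,0,0],[0,0,15],1],[[0,0,0],[3,0,15],1],[[0,0,0],[4.5,0,15],1],[[0,0,0],[5.5,0,15],1],[[0,0,0],[6.5,0,15],1],[[0,0,0],[7.5,0,15],1],[[0,0,0],[8.5,0,15],1],[[0,0,0],[9.5,0,15],1],[[0,0,0],[10.5,0,15],1],[[0,0,0],[11.5,0,15],1],[[0,0,0],[12.5,0,15],1],[[0,0,0],[13.5,0,15],1],[[0,0,0],[13.5,0,15],1],[[0,0,0],[13.5,0,11],1],[[0,0,0],[13.5,0,6],1],[[0,0,0],[13.5,0,1],1],[[0,0,0],[13.5,0,0],1]]'

```text
time: 11.0
tool_pos: [0.533, -0.2612, 0.3285]
tool_rot: [0.006, 0.049, 0.999, -0.006]
contact_force: [1.1, -0.1, 1.4]
gripper_width: 0.0
grasp_force: 0.0
```

Request:
apply_moves --moves '[[[0,0,0],[0,5,-5],1],[[0,0,0],[0,10,-5],1],[[0,0,0],[0,15,-5],1],[[0,0,0],[0,20,-5],1],[[0,0,0],[0,20,-5],1],[[0,0,0],[0,20,-5],1]]'

```text
time: 11.6
tool_pos: [0.5506, -0.0586, 0.3684]
tool_rot: [0.0, 0.048, 0.999, -0.003]
contact_force: [-0.5, -0.9, 0.2]
gripper_width: 0.004
grasp_force: 0.0
```

Run:
```python
from h import *
s=manip.state(); print(s['tool_pos'],s['time'],s['contact_force'])
for n in ['side','top']: 
    f=grab(n,n+'5.png'); spots(f,['lid_edge','sugar_bowl','caddy','tumbler','pepper_mill'])
cv2.imwrite('pics/c5.png',cv2.resize(cv2.imread('pics/side5.png')[60:420,160:480],None,fx=1.6,fy=1.6))
```

```text
[ 0.55062808 -0.05864322  0.36835778] 11.6 [-0.50164242 -0.90231636  0.17916643]
lid_edge 0.7 [ 0.437 -0.456  0.086] [286. 401.]
lid_edge 0.68 [ 0.654 -0.304  0.082] [370. 307.]
lid_edge 0.64 [ 0.465 -0.102  0.084] [258. 253.]
sugar_bowl 0.94 [ 0.704 -0.311 -0.002] [388. 329.]
sugar_bowl 0.92 [ 0.492 -0.256  0.004] [287. 328.]
sugar_bowl 0.76 [ 0.338 -0.273 -0.005] [217. 352.]
caddy 0.98 [0.456 0.215 0.002] [232. 196.]
tumbler 0.93 [ 0.65   0.462 -0.   ] [277. 141.]
pepper_mill 0.83 [ 0.615 -0.465  0.003] [378. 405.]
pepper_mill 0.34 [ 0.766 -0.035  0.006] [367. 235.]
lid_edge 0.97 [ 0.44  -0.457  0.087] [472. 255.]
lid_edge 0.67 [ 0.447 -0.254  0.086] [388. 253.]
lid_edge 0.65 [ 0.297 -0.272  0.087] [399. 316.]
sugar_bowl 0.96 [ 0.336 -0.276  0.002] [391. 298.]
sugar_bowl 0.78 [ 0.496 -0.26   0.004] [382. 237.]
sugar_bowl 0.78 [ 0.486 -0.474 -0.004] [462. 241.]
caddy 0.82 [0.454 0.215 0.001] [204. 254.]
tumbler 0.85 [ 0.647  0.461 -0.   ] [117. 184.]
pepper_mill 0.92 [ 0.618 -0.465 -0.002] [455. 192.]
```

View pics/c5.png

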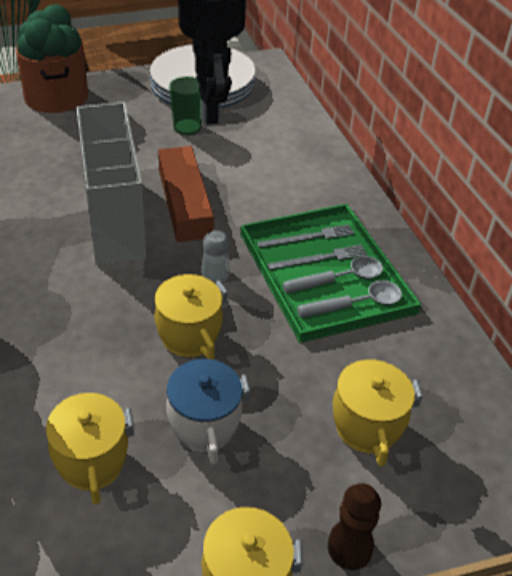

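The lid is shut flat at crop (205,390), the caddy is upright at (110,180), everything else is in place and the arm is clear. I'm handing the job in.

```bash
python3 -c "
from plant import manip
print(manip.job_done())"
```

```text
the job is handed in; nothing more can be done
None
```

The caddy stands upright on its base where its lower edge was, the sugar bowl's lid is shut, nothing else was moved, and the job was handed in at about 12 s of the 54 s allowed.

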